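# Clip the open coffee canister shut

## Task

Three clip-top coffee canisters stand in a row on the counter, and one has been left unclipped: its steel lever sticks out and up at the front. With the fingertips, push that lever down past its dead centre until it snaps over by itself against the canister's side and the lid is clamped tight. Nothing is picked up: the canister stays standing in its place, and the two clipped canisters, the scoop and the dripper are left as they are.

Things in the scene. Friction and masses are not known exactly. Their poses are not given: they have to be found in the camera images.
- canister_a: the unclipped canister: white stoneware, 112 mm across, 140 mm tall to the rim, wooden lid to 157 mm with a steel strap and catch to 164 mm; about 1.7 kg, loose: over 12 N down far in front would tip it. Origin at the centre of its underside, z up; clip at the front (its own -x side), lid hinge at the back
- clip_a (a joint): clip lever of the open canister, rad: 0 = clipped (hangs down along the side, free end leaning 0.15 rad inward), grows as its end swings out and up about a level axis (canister's y); 1.7 = straight out, 2.3 at the start (loose, slanting up), 2.7 = stop. From 2.0 to dead centre at 0.85 it resists with up to 4 N at its end; left below 0.75 it snaps to 0 by itself, above 0.95 it springs back out
- lid_a (a joint): lid of the open canister, rad, about its hinge at the back: about 0.004 = clamped down tight on its gasket (front edge some 2.5 mm lower than now), about 0.025 while unclipped (it floats on the gasket)
- clip_a_pivot (a point): pivot of canister_a's lever: in the canister's frame at x -70 mm, y 0, z 122 mm
- clip_a_thumb (a point): free end of canister_a's lever: a steel plate 26 mm wide and 3 mm thick, straight for 52 mm from the pivot, then curled outward for 12 mm; this point lies 63 mm from clip_a_pivot
- canister_b: a canister of the same kind, clipped shut: leave alone. Origin at the centre of its underside, clip on its own -x side
- clip_b (a joint): clip lever of canister_b, 0 = clipped shut (as it is and stays)
- canister_c: a canister of the same kind, clipped shut: leave alone. Origin at the centre of its underside, clip on its own -x side
- clip_c (a joint): clip lever of canister_c, 0 = clipped shut (as it is and stays)
- scoop: loose steel coffee scoop: cup 44 mm wide and 30 mm tall, flat handle out to 150 mm along its own -x. Origin under the cup's centre
- dripper: loose white stoneware pour-over dripper, 116 mm across, 85 mm tall, handle on its own +y side reaching 88 mm out. Origin under its centre
There are look-alikes about, which are no part of the job. Leave any red look-alike of the canister_a alone.

How it is judged:
By the outcome, as a careful person would: the job done as asked, in the order asked, and still so for the second after the job is handed in, with the robot touching nothing.
It also fails if it takes over 32 s, if anything falls off the work surface, if the arm or the gripper's body presses on something with over 40 N, if the wrist force passes 120 N, or if a joint passes its speed limit or range.

## Robot

A 6-joint arm with a two-finger parallel gripper is mounted at the origin on the work surface. World frame = base frame: x ahead of the robot, y to its left, z up, the work surface at z = 0. Lengths are in m, angles in degrees, forces in N, time in s.
With the tool pointing down it reaches from about 0.375 to 0.9 m from the base axis. Payload 3.1 kg.
Tool frame: the origin (TCP) lies on the centre line of the jaws, within the pads' length; the fingertips stand 8 mm ahead of it and the grasp point (between the pads) lies 11 mm behind it; y points along the fingers, x is the direction in which the jaws open and shut, and the axes are right-handed (so a half turn about y gives the same grasp; the last joint's range is limited). The gripper opens to 87 mm and grips with 3 to 60 N. Pads are 19 mm wide; open, the fingers measure 117 mm over their backs; the gripper's body (75 mm by 190 mm) begins 51 mm behind the grasp point.
Start: joints at [58.757, 30.224, 82.088, -0, 67.689, -10.227], TCP at [0.224, 0.583, 0.231] pointing down, gripper open.
Joint ranges: [-176.69, 176.69], [-43.24, 126.21], [12.49, 139.97], [-82, 262], [0, 151.66], [-163.58, 163.58]. Speed limits (degrees/s): [159.86, 159.86, 180, 180, 180, 180].

## Interface

Orientations are given as a 3x3 rotation matrix whose columns are the frame's x, y, z axes.
In Python, from rig import read_state, imaging, job, spotter gives the robot as it stands.
- The arm moves only by the tool apply_moves, never from a script. Its argument "steps" is a list of rows, each an object of numbers: "x", "y", "z": the shift along the world's x, y, z in mm; "spin": the turn about the world's z in rad. In form: [{"x": .., "y": .., "z": .., "spin": ..}, ...]. A call has 1 to 12 rows; each row shifts and turns the pose as measured when the row begins; what a row does not reach is not made up. A row lasts 1/10 s, in which the tool goes at most 50 mm and 8.59 degrees, less where a joint would pass 70% of its speed; a pose out of reach is approached as far as the arm can. A call is refused whole if a number of a shift passes 50 or a number of a turn 0.15, either way. A call with a gripper value outside its range is refused whole. "grip" is the finger opening in mm, from 0 to 87, set as the call begins (left out, the last holds). The fingers move at their own pace and stop on an object; the grip force is fixed at half the most. Time passes only in rows, so rows that do not move let the fingers close. It gives the time, the measured TCP pose, the force and the opening at its end, in the units of the state.
- read_state(): the state, without advancing time (a new reading comes with each control period).
- imaging.capture(name): name is "side" or "top"; returns the picture (400x640x3 uint8, red, green, blue); there is no depth.
- imaging.camera_params(name): a dict with "fov_y" (degrees; the focal length in pixels is half the picture's height over the tangent of half this angle, whatever the lens; pixels are square), "cx", "cy" (the principal point, pixels), "R" (3x3) and "t" (3): a world point X has camera coordinates R X + t. Camera axes: x right, y down, z forward; pixel columns grow to the right and rows downward; lengths in m; the calibration is good to about 2 mm. A picture is of the moment at which its call begins. camera_params takes no time and is no camera call.
- job.hand_in(): hands the job in, once; it reports no verdict.
Trained networks look in the newest picture that a camera, given by its name, has taken for a name from the list of things; names that differ only in an ending like _2 or _b are one class to them, and where a whole thing is asked for, a point or a joint stands for the part that bears it (a point fixed in the world has none). Each returns a list of dicts, best first, with "score" (0 to 1); they miss things now and then, are a little off and sometimes report something else, mostly with a low value. They report only what shows in the picture. A call takes as long as a camera call. They do not tell look-alikes from the thing itself.
- spotter.cut_out(name, camera): "mask" (400x640 bool, what is visible of it) and "rect" ([left, top, width, height] in pixels, round what is visible of it).
The state is a dict: "time_s": time; "joint_positions": joint angles; "qvel": joint speeds; "tau": joint torques, N m; "position": TCP position; "tcp_rot": TCP orientation; "force": force on the tool from outside, world axes, zero at the start; "moment": the same for the moment, N m; "opening": opening from 0.0 (shut) to 1.0 (fully open).
Only numpy, scipy, OpenCV 4.12 (cv2) and the standard library are available. Lean on these libraries where they do the work, as an engineer would, in place of code of your own. Each camera call takes 0.05 s, during which the arm holds its last target.

## Working session

There is one attempt and no reset: what is moved stays moved. The work goes in short steps, Python scripts to look and compute and a tool call to move; the robot and the scene stay as the last step left them, time stands still between calls to the robot, and variables do not carry over. Pictures are saved under pics/ and viewed, and the job is handed in when it is done.

Besides the shell and the picture viewer there is one more tool, called in YAML: its name, and indented under it one key for each argument. apply_moves: Moves the arm, as the interface text tells. Its arguments: {"type":"object","properties":{"steps":{"type":"array"},"grip":{"type":"number"}},"required":["steps"]}

```bash
mkdir -p pics; python3 - <<'E'
from rig import read_state, imaging
import cv2
for n in ("side","top"):
    p=imaging.capture(n); cv2.imwrite(f"pics/{n}0.png",p[:,:,::-1]); print(n,imaging.camera_params(n))
print(read_state())
E
```

```text
side {'fov_y': 57.997975437720214, 'cx': 314.5502510555233, 'cy': 199.46921105256376, 'R': array([[ 0.91246277, -0.40842113,  0.0245739 ],
       [-0.2291586 , -0.55987751, -0.79625593],
       [ 0.33896612,  0.72092257, -0.6044606 ]]), 't': array([-0.50388858,  0.17943361,  1.11527315])}
top {'fov_y': 56.35815280627019, 'cx': 314.54988943745553, 'cy': 194.41309662884666, 'R': array([[ 1.55254443e-03, -9.99998792e-01, -7.33129574e-05],
       [-9.81381870e-01, -1.50956023e-03, -1.92060790e-01],
       [ 1.92060447e-01,  3.70130916e-04, -9.81383028e-01]]), 't': array([-0.09854719,  0.54742771,  0.95017654])}
{'time_s': 0.1, 'joint_positions': array([ 5.87577815e+01,  3.02728061e+01,  8.21504397e+01,  5.42106900e-04,
        6.76898032e+01, -1.02260394e+01]), 'qvel': array([-0.07194595, -0.06846878, -0.19878666,  0.05258811,  0.0316145 ,
        0.03542865]), 'tau': array([-1.64616029e-05, -4.40983629e+01, -1.77149016e+01,  6.34777662e-02,
        5.32629818e-02, -6.67643963e-05]), 'position': array([0.22375536, 0.58286959, 0.22967067]), 'tcp_rot': array([[ 3.58633920e-01, -1.03083362e-03, -9.33477718e-01],
       [ 9.33476270e-01, -1.68240474e-03,  3.58635221e-01],
       [-1.94018058e-03, -9.99998053e-01,  3.58891317e-04]]), 'force': array([-0.05436534, -0.52369335, -0.08674956]), 'moment': array([-0.0256581 , -0.03634021,  0.01549871]), 'opening': 0.9933844344495686}
```

View pics/side0.png

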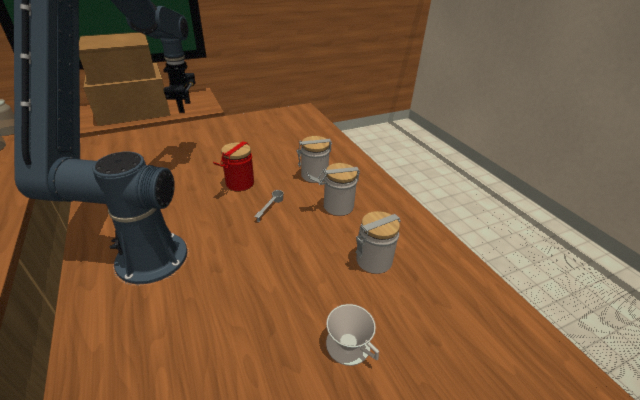

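View pics/top0.png

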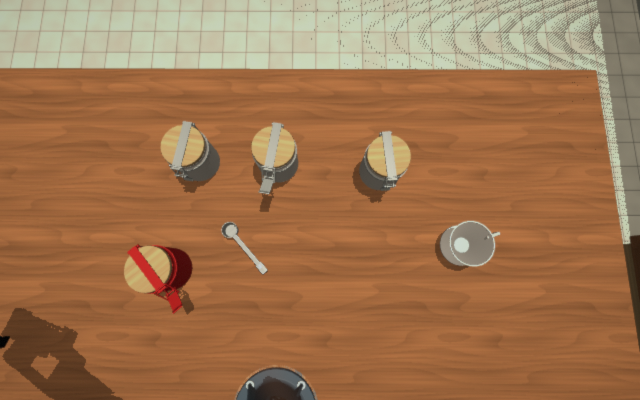

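The candidates in the top view are white canisters at (185,147), (274,148) and (388,157), and a red one at (150,270). Only the middle white one has its lever sticking out, with its end near (266,187). The red one is also open, but it is the look-alike. I'll confirm this in an enlarged crop and measure.

```bash
python3 - <<'E'
from rig import imaging, spotter
import cv2, numpy as np
t=imaging.capture("top"); s=imaging.capture("side")
a=cv2.resize(t[100:220,215:335],None,fx=5,fy=5,interpolation=cv2.INTER_CUBIC)[:, :400] if 0 else cv2.resize(t[115:215,225:325],(400,400),interpolation=cv2.INTER_CUBIC)
b=cv2.resize(s[140:240,290:390],(400,400),interpolation=cv2.INTER_CUBIC)
cv2.imwrite("pics/crop0.png",np.hstack([a,b])[:,:,::-1])
for cam in ("top","side"):
  for n in ("canister_a","clip_a_thumb","lid_a"):
    for d in spotter.cut_out(n,cam)[:5]:
        m=d["mask"]; ys,xs=np.nonzero(m); print(cam,n,round(d["score"],2),d["rect"],m.sum(),xs.mean().round(1),ys.mean().round(1))
        np.save(f"pics/m_{cam}_{n}_{int(xs.mean())}.npy",m)
E
```

```text
top canister_a 0.98 [124.0, 243.7, 67.8, 68.5] 3084 158.1 271.7
top canister_a 0.65 [362.0, 130.6, 47.4, 58.5] 2177 384.3 161.8
top canister_a 0.56 [159.4, 117.2, 59.5, 63.6] 2514 189.4 152.6
top clip_a_thumb 0.67 [260.3, 176.5, 13.2, 18.0] 142 265.8 185.1
top clip_a_thumb 0.53 [165.5, 289.5, 17.0, 24.6] 225 173.9 300.5
top lid_a 0.94 [123.8, 243.3, 49.9, 50.7] 1818 147.4 269.1
top lid_a 0.7 [249.3, 124.2, 45.0, 47.6] 1581 273.1 146.8
side canister_a 0.88 [296.8, 133.1, 36.2, 50.3] 1202 313.5 156.4
side canister_a 0.78 [307.9, 161.4, 52.8, 53.9] 1631 338.7 187.8
side canister_a 0.7 [355.4, 210.0, 45.7, 65.9] 2245 377.1 241.0
side clip_a_thumb 0.43 [308.3, 173.7, 13.1, 11.2] 47 315.5 179.2
side lid_a 0.72 [327.5, 161.4, 28.7, 22.4] 482 341.4 172.6
side lid_a 0.64 [221.4, 140.1, 29.9, 18.2] 460 235.2 150.4
```

View pics/crop0.png

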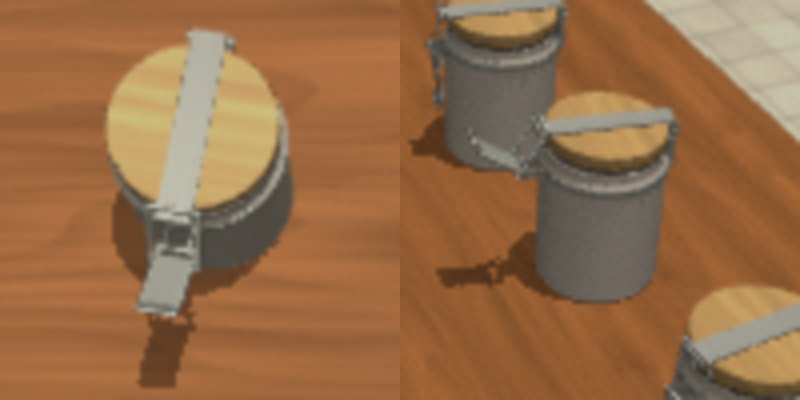

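The crop confirms it: the middle white canister has its lever sticking out towards the robot. The tip is at top (265,192) and side (308,174), and the lid centre at about top (273,146.5). Next I'll work out the geometry.

```bash
cat > h.py <<'E'
import numpy as np
from rig import imaging
from scipy.optimize import least_squares
C={n:imaging.camera_params(n) for n in ("side","top")}
def f(n): return 200/np.tan(np.radians(C[n]["fov_y"]/2))
def proj(n,X):
    c=C[n]; p=np.atleast_2d(X)@c["R"].T+c["t"]; return np.c_[c["cx"]+f(n)*p[:,0]/p[:,2], c["cy"]+f(n)*p[:,1]/p[:,2]]
def atz(n,uv,z):
    c=C[n]; d=c["R"].T@np.array([(uv[0]-c["cx"])/f(n),(uv[1]-c["cy"])/f(n),1]); o=-c["R"].T@c["t"]; return o+d*(z-o[2])/d[2]
def tri(a,b):
    r=least_squares(lambda X:np.r_[proj("top",X)[0]-a,proj("side",X)[0]-b],[0.7,0.05,0.1]); return r.x,np.sqrt(2*r.cost)
def can(x,y,yaw):
    c,s=np.cos(yaw),np.sin(yaw); R=np.array([[c,-s,0],[s,c,0],[0,0,1]])
    return lambda p: np.atleast_2d(p)@R.T+[x,y,0]
def leverpt(q,r=63,off=0): # canister frame, mm->m ; angle: q=0 hangs, leaning .15 inward; 1.7 straight out
    a=q-0.15-np.pi/2+0.0
    return np.array([-.070-r/1000*np.cos(a),0,.122+r/1000*np.sin(a)])
E
python3 - <<'E'
from h import *
import cv2
print("lid top",atz("top",(273.3,146.5),.157))
print("tip tri",tri((265,192),(308.5,174)))
# strap line ends at z .162
a=atz("top",(277,124.5),.158);b=atz("top",(269.2,166.5),.16);print(a,b,np.degrees(np.arctan2(*(a-b)[1::-1])))
# fit lids by edges: side lid mask
import glob
m=[np.load(g) for g in glob.glob("pics/m_top_lid_a_273.npy")][0]; ms=np.load("pics/m_side_lid_a_341.npy")
cs={}
for n,mm in(("top",m),("side",ms)):
    k,_=cv2.findContours(mm.astype(np.uint8),0,1); e=cv2.fitEllipse(max(k,key=len)); print(n,e, atz(n,e[0],.157))
E
```

```text
lid top [0.64745417 0.00414995 0.157     ]
tip tri (array([0.53237666, 0.02016227, 0.16485921]), np.float64(0.7406808409670111))
[ 0.70444262 -0.00388228  0.158     ] [0.5956252  0.01261155 0.16      ] -8.618911951129146
top ((273.1295471191406, 146.78610229492188), (42.6088981628418, 45.9676628112793), 15.87022590637207) [0.64671637 0.00455336 0.157     ]
side ((341.4206237792969, 172.60018920898438), (18.577449798583984, 30.94672203063965), 93.92559814453125) [ 0.64754821 -0.00324413  0.157     ]
```

```bash
python3 - <<'E'
from h import *
import cv2
x,y,yaw=.647,.003,np.radians(-8.6); T=can(x,y,yaw); k=6
out=[]
for n,(u0,v0) in(("top",(225,120)),("side",(295,140))):
    im=cv2.imread(f"pics/{n}0.png")[v0:v0+100,u0:u0+66]; im=cv2.resize(im,None,fx=k,fy=k,interpolation=cv2.INTER_CUBIC) 
    P=lambda X:np.int32((proj(n,X)-[u0,v0]+.5)*k)
    th=np.linspace(0,2*np.pi,60)
    for z,r,c in((.0,.056,(255,0,0)),(.14,.056,(0,255,0)),(.157,.053,(0,255,255))):
        cv2.polylines(im,[P(T(np.c_[r*np.cos(th),r*np.sin(th),0*th+z]))],True,c,1)
    for q,c in((2.3,(0,0,255)),(2.45,(255,0,255))):
        cv2.polylines(im,[P(T(np.array([leverpt(q,0),leverpt(q,63)])))],False,c,1)
    out.append(im)
cv2.imwrite("pics/ov.png",cv2.resize(np.hstack(out),(792,600)))
E
```

```text
(no output)
```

View pics/ov.png

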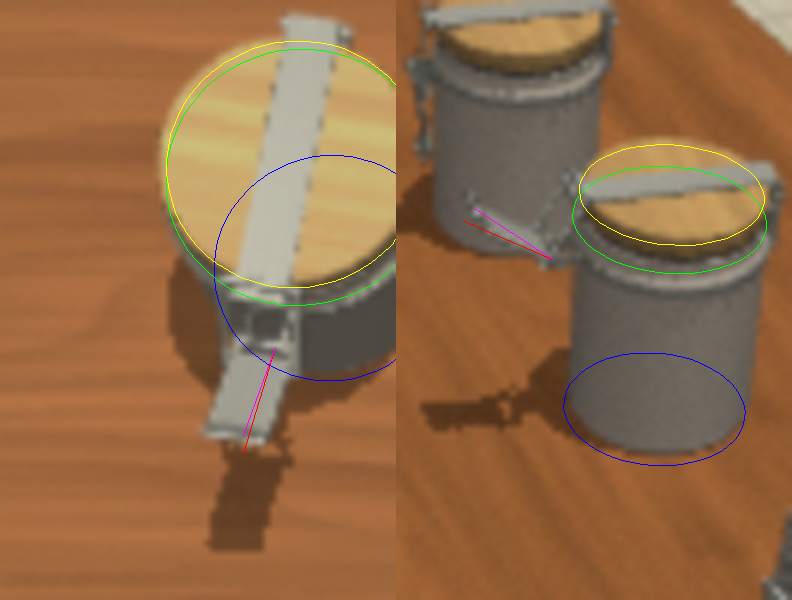

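The model matches to within about 2 mm: centre ≈ (0.648, 0.0045), yaw ≈ -8.6°, tip at height ≈ 0.16. That agrees with the given sizes. Now I'll travel at height with the gripper shut and align the jaws across the lever.

apply_moves:
  steps:
    - {"x": 20,"y": -40,"z": 0,"spin": 0.02}
    - {"x": 20,"y": -40,"z": 0,"spin": 0.02}
    - {"x": 20,"y": -40,"z": 0,"spin": 0.02}
    - {"x": 20,"y": -40,"z": 0,"spin": 0.02}
    - {"x": 20,"y": -40,"z": 0,"spin": 0.02}
    - {"x": 20,"y": -40,"z": 0,"spin": 0.02}
    - {"x": 20,"y": -40,"z": 0,"spin": 0.02}
    - {"x": 20,"y": -40,"z": 0,"spin": 0.02}
    - {"x": 20,"y": -40,"z": 0,"spin": 0.02}
    - {"x": 20,"y": -40,"z": 0,"spin": 0.02}
    - {"x": 0,"y": 0,"z": 0,"spin": 0}
    - {"x": 0,"y": 0,"z": 0,"spin": 0}
  grip: 0

```text
time_s: 1.7
position: [0.4319, 0.1702, 0.2334]
tcp_rot: [[0.155, 0.011, -0.988], [0.988, 0.008, 0.155], [0.01, -1.0, -0.01]]
force: [0.5, 0.3, -1.0]
opening: 0.026
```

apply_moves:
  steps:
    - {"x": 22,"y": -37,"z": 0,"spin": 0}
    - {"x": 22,"y": -37,"z": 0,"spin": 0}
    - {"x": 22,"y": -37,"z": 0,"spin": 0}
    - {"x": 22,"y": -36,"z": -2,"spin": 0}
    - {"x": 0,"y": 0,"z": 0,"spin": 0}
    - {"x": 0,"y": 0,"z": 0,"spin": 0}

```text
time_s: 2.3
position: [0.5206, 0.026, 0.2318]
tcp_rot: [[0.143, 0.012, -0.99], [0.99, 0.01, 0.143], [0.012, -1.0, -0.01]]
force: [-0.1, 0.3, -0.6]
opening: 0.003
```

```bash
cat > look.py <<'E'
from h import *
from rig import read_state
import cv2,sys
s=read_state(); print(s["time_s"],s["position"].round(4),s["force"].round(1),s["tcp_rot"][:,0].round(3))
ims=[]
tip=s["position"]+.008*s["tcp_rot"][:,1]
for n,(u,v) in(("top",(210,110)),("side",(260,100))):
    im=imaging.capture(n)[:,:,::-1].copy()
    print(n,"fingertip px",proj(n,tip)[0].round(1))
    im=im[v:v+130,u:u+130]; ims.append(cv2.resize(im,(400,400),interpolation=cv2.INTER_CUBIC))
cv2.imwrite(sys.argv[1],np.hstack(ims))
E
python3 look.py pics/l1.png
```

```text
2.3 [0.5206 0.026  0.2318] [-0.1  0.3 -0.6] [0.143 0.99  0.012]
top fingertip px [258.9 191.5]
side fingertip px [304.1 158.7]
```

View pics/l1.png

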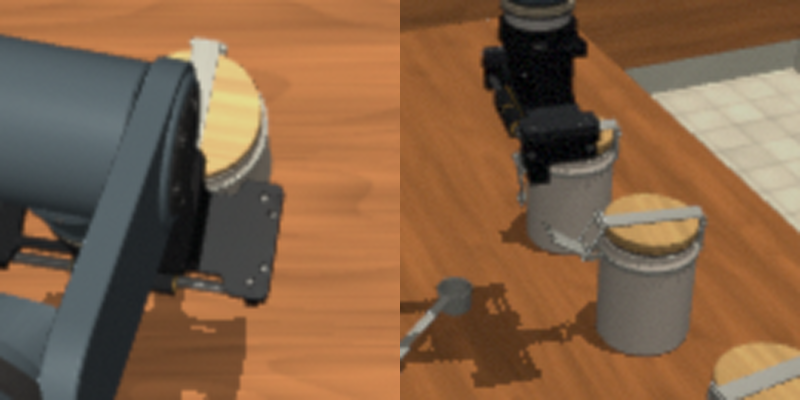

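apply_moves:
  steps:
    - {"x": 3,"y": -2,"z": -18,"spin": 0}
    - {"x": 3,"y": -2,"z": -18,"spin": 0}
    - {"x": 0,"y": 0,"z": -17,"spin": 0}
    - {"x": 0,"y": 0,"z": 0,"spin": 0}
    - {"x": 0,"y": 0,"z": 0,"spin": 0}

```text
time_s: 2.9
position: [0.523, 0.0312, 0.1792]
tcp_rot: [[0.13, 0.012, -0.991], [0.991, 0.011, 0.13], [0.013, -1.0, -0.011]]
force: [0.5, 0.5, 0.5]
opening: 0.007
```

```bash
python3 look.py pics/l2.png
```

```text
2.9 [0.523  0.0312 0.1792] [0.5 0.5 0.5] [0.13  0.991 0.013]
top fingertip px [259.9 194.9]
side fingertip px [304.1 171.4]
```

View pics/l2.png

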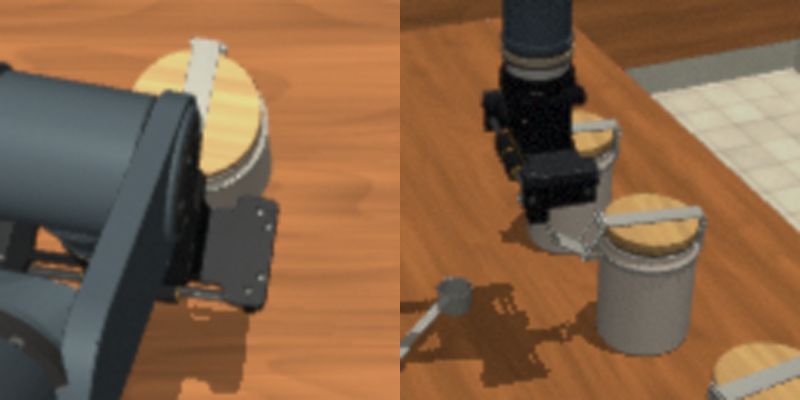

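apply_moves:
  steps:
    - {"x": 4,"y": -9,"z": 0,"spin": 0.02}
    - {"x": 0,"y": 0,"z": 0,"spin": 0}

```text
time_s: 3.2
position: [0.528, 0.0225, 0.1815]
tcp_rot: [[0.108, 0.016, -0.994], [0.994, 0.011, 0.108], [0.012, -1.0, -0.015]]
force: [-0.0, -0.3, 0.0]
opening: 0.01
```

apply_moves:
  steps:
    - {"x": 0,"y": -1,"z": -8,"spin": -0.04}
    - {"x": -1,"y": -1,"z": -7,"spin": -0.01}
    - {"x": -2,"y": 0,"z": -6,"spin": 0}

```text
time_s: 3.5
position: [0.5262, 0.021, 0.1627]
tcp_rot: [[0.16, 0.022, -0.987], [0.987, 0.009, 0.16], [0.013, -1.0, -0.02]]
force: [-0.5, 0.4, 1.5]
opening: 0.002
```

```bash
python3 look.py pics/l3.png
```

```text
3.5 [0.5262 0.021  0.1627] [-0.5  0.4  1.5] [0.16  0.987 0.013]
top fingertip px [265.2 194.9]
side fingertip px [306.1 176.9]
```

View pics/l3.png

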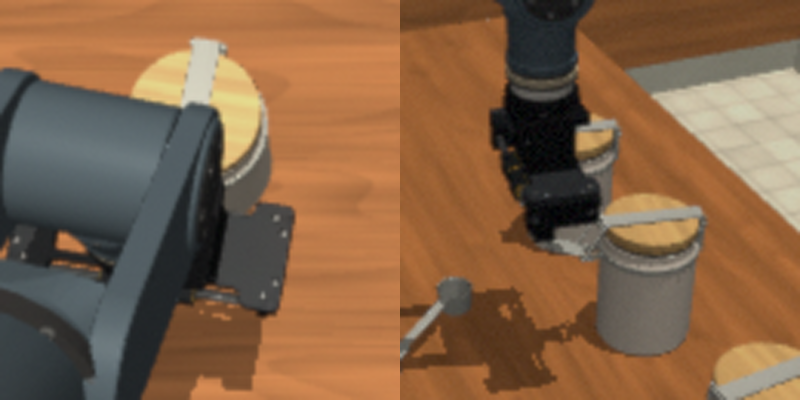

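The lever is under the fingertips and has begun to go down (side crop (575,240)). I'll keep following its arc.

apply_moves:
  steps:
    - {"x": -3,"y": 1,"z": -8,"spin": 0}
    - {"x": -3,"y": 1,"z": -8,"spin": 0}
    - {"x": -2,"y": 0,"z": -8,"spin": 0}
    - {"x": -1,"y": 0,"z": -8,"spin": 0}

```text
time_s: 4.0
position: [0.5183, 0.0229, 0.1296]
tcp_rot: [[0.159, 0.027, -0.987], [0.987, 0.008, 0.159], [0.012, -1.0, -0.025]]
force: [2.0, 0.1, 4.1]
opening: 0.006
```

apply_moves:
  steps:
    - {"x": 0,"y": 0,"z": -6,"spin": 0}
    - {"x": 0,"y": 0,"z": -6,"spin": 0}
    - {"x": 0,"y": 0,"z": -6,"spin": 0}
    - {"x": 0,"y": 0,"z": -6,"spin": 0}

```text
time_s: 4.4
position: [0.5226, 0.0222, 0.1046]
tcp_rot: [[0.159, 0.036, -0.987], [0.987, 0.007, 0.16], [0.013, -0.999, -0.035]]
force: [1.6, 0.1, 4.2]
opening: 0.006
```

```bash
python3 look.py pics/l4.png
```

```text
4.4 [0.5226 0.0222 0.1046] [1.6 0.1 4.2] [0.159 0.987 0.013]
top fingertip px [267.7 200.5]
side fingertip px [304.9 190.9]
```

View pics/l4.png

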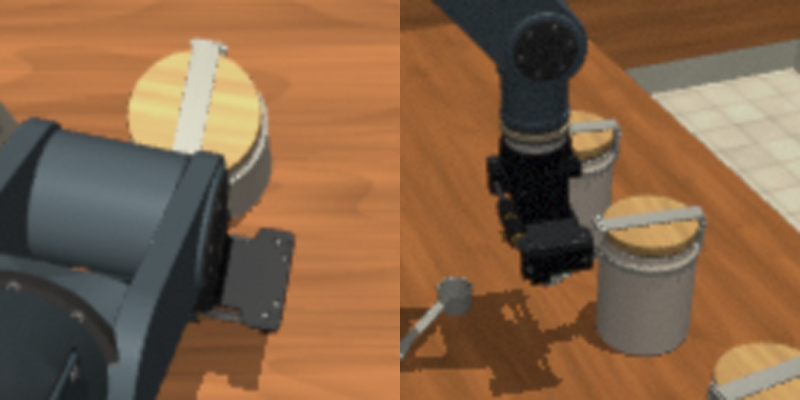

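apply_moves:
  steps:
    - {"x": -2,"y": 0,"z": -5,"spin": 0}
    - {"x": -2,"y": 0,"z": -5,"spin": 0}
    - {"x": -1,"y": 0,"z": -4,"spin": 0}

```text
time_s: 4.8
position: [0.5137, 0.0229, 0.0887]
tcp_rot: [[0.159, 0.028, -0.987], [0.987, 0.008, 0.159], [0.013, -1.0, -0.026]]
force: [-0.8, -0.4, 0.3]
opening: 0.004
```

```bash
python3 look.py pics/l5.png
```

```text
4.8 [0.5137 0.0229 0.0887] [-0.8 -0.4  0.3] [0.159 0.987 0.013]
top fingertip px [268.1 205. ]
side fingertip px [302.4 195. ]
```

View pics/l5.png

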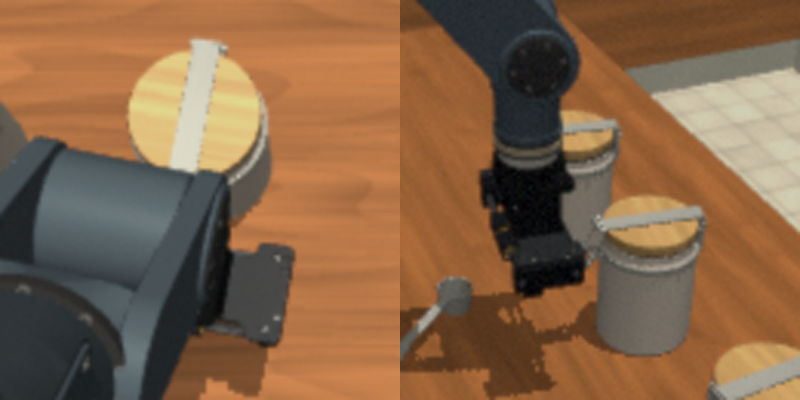

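```bash
cat > zoom.py <<'E'
from h import *
import cv2,sys
s=imaging.capture("side")[:,:,::-1][150:215,290:375]
cv2.imwrite(sys.argv[1],cv2.resize(s,None,fx=9,fy=9,interpolation=cv2.INTER_CUBIC))
T=can(.648,.0045,np.radians(-8.6))
for q in (2.2,1.9,1.6,1.3,1.0,.7,.4,0): print(q,((proj("side",T(leverpt(q)))[0]-[290,150]+.5)*9).round())
E
python3 zoom.py pics/z5.png
```

```text
2.2 [140. 253.]
1.9 [124. 294.]
1.6 [122. 335.]
1.3 [135. 372.]
1.0 [160. 401.]
0.7 [195. 421.]
0.4 [237. 430.]
0 [298. 423.]
```

View pics/z5.png

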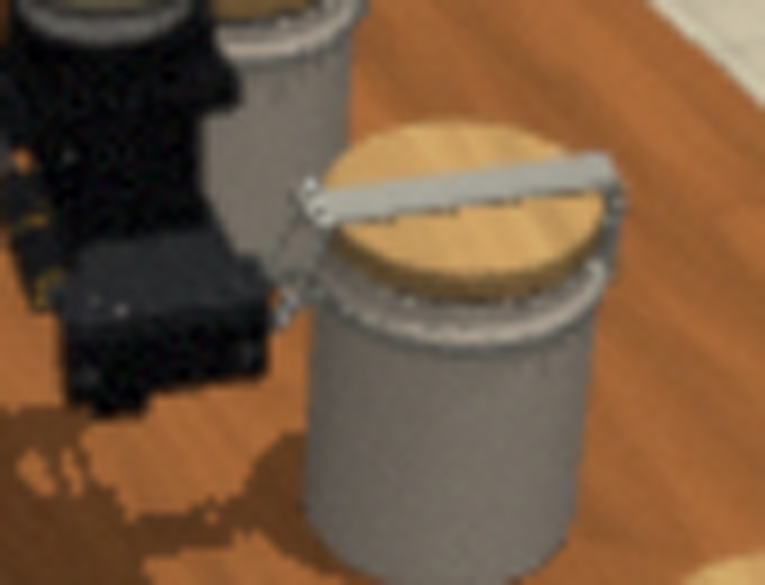

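The body hides the lever. The force has dropped, so the lever is probably resting behind the fingers' inner face: the tip has slid inward, and the fingers are 5 mm farther out than planned. I'll push inward and down along the arc in small rows and watch the force.

apply_moves:
  steps:
    - {"x": 4,"y": -1,"z": -4,"spin": 0}
    - {"x": 4,"y": -1,"z": -4,"spin": 0}

```text
time_s: 5.15
position: [0.5174, 0.0221, 0.0794]
tcp_rot: [[0.159, 0.018, -0.987], [0.987, 0.011, 0.159], [0.013, -1.0, -0.016]]
force: [-2.6, 1.3, -0.6]
opening: 0.007
```

```bash
python3 zoom.py pics/z6.png|head -0; python3 look.py pics/l6.png
```

```text
5.2 [0.5178 0.0219 0.0788] [-3.1  1.5 -1.1] [0.159 0.987 0.013]
top fingertip px [268.9 204.1]
side fingertip px [303.6 197.2]Exception ignored on flushing sys.stdout:
BrokenPipeError: [Errno 32] Broken pipe
```

View pics/z6.png

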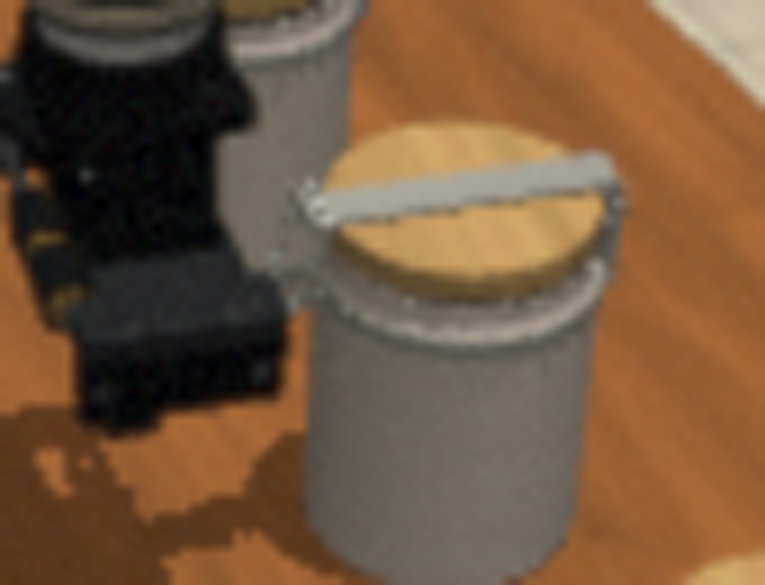

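apply_moves:
  steps:
    - {"x": 4,"y": -1,"z": -2,"spin": 0}
    - {"x": 4,"y": 0,"z": -2,"spin": 0}

```text
time_s: 5.5
position: [0.5222, 0.0216, 0.074]
tcp_rot: [[0.158, 0.01, -0.987], [0.987, 0.012, 0.159], [0.013, -1.0, -0.008]]
force: [-4.9, 0.1, -2.8]
opening: 0.005
```

apply_moves:
  steps:
    - {"x": 5,"y": -1,"z": -3,"spin": 0}
    - {"x": 5,"y": -1,"z": -2,"spin": 0}

```text
time_s: 5.7
position: [0.5349, 0.0189, 0.0688]
tcp_rot: [[0.158, 0.015, -0.987], [0.987, 0.01, 0.158], [0.012, -1.0, -0.013]]
force: [-0.5, 0.4, 1.0]
opening: 0.009
```

```bash
python3 zoom.py pics/z7.png >/dev/null; python3 look.py pics/l7.png
```

```text
5.75 [0.5365 0.0185 0.0689] [ 1.2  0.5 -0.9] [0.158 0.987 0.012]
top fingertip px [270.9 197.8]
side fingertip px [308.8 198.8]
```

View pics/z7.png

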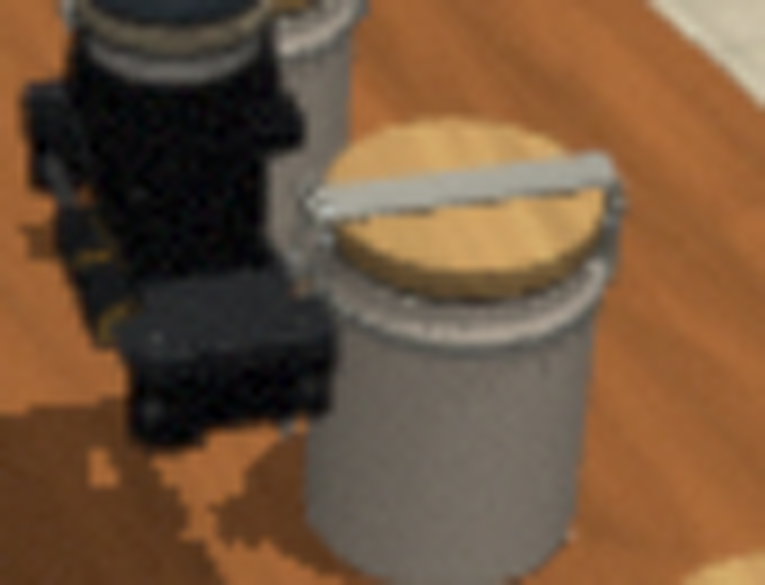

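View pics/l7.png

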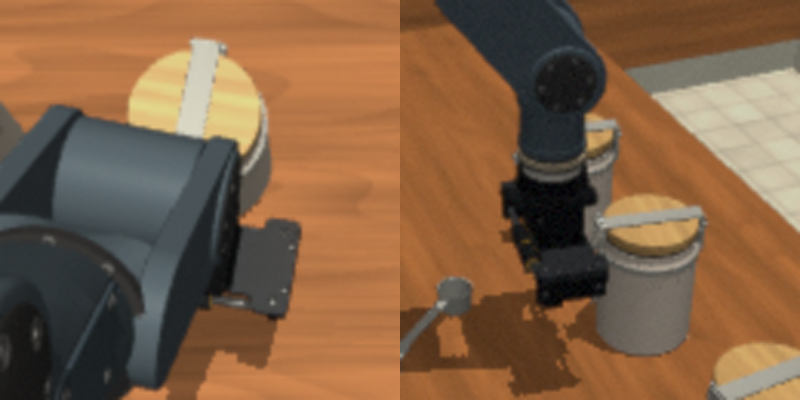

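The lever snapped over: the force vanished, and the tip shows at zoom pixel (290,428), where q=0 is predicted at (298,423). Now I'll withdraw outward, then up.

apply_moves:
  steps:
    - {"x": -12,"y": 2,"z": 0,"spin": 0}
    - {"x": -20,"y": 3,"z": 0,"spin": 0}
    - {"x": -25,"y": 4,"z": 5,"spin": 0}
    - {"x": -10,"y": 2,"z": 25,"spin": 0}
    - {"x": -5,"y": 5,"z": 40,"spin": 0}
    - {"x": 0,"y": 20,"z": 40,"spin": 0}
    - {"x": -5,"y": 40,"z": 30,"spin": 0}
    - {"x": -5,"y": 40,"z": 10,"spin": 0}
    - {"x": -5,"y": 40,"z": 0,"spin": 0}
    - {"x": -5,"y": 40,"z": 0,"spin": 0}
    - {"x": 0,"y": 0,"z": 0,"spin": 0}
    - {"x": 0,"y": 0,"z": 0,"spin": 0}

```text
time_s: 7.05
position: [0.435, 0.2209, 0.2296]
tcp_rot: [[0.161, 0.033, -0.986], [0.987, 0.013, 0.162], [0.019, -0.999, -0.03]]
force: [0.3, 0.9, 0.2]
opening: 0.005
```

```bash
python3 zoom.py pics/z8.png >/dev/null; python3 look.py pics/l8.png; python3 - <<'E'
from rig import imaging
import cv2
cv2.imwrite("pics/t8.png",imaging.capture("top")[:,:,::-1])
E
```

```text
7.1 [0.4349 0.2206 0.2295] [-0.   0.6 -0.3] [0.163 0.987 0.019]
top fingertip px [168.9 229.9]
side fingertip px [260.9 137.8]
```

View pics/z8.png

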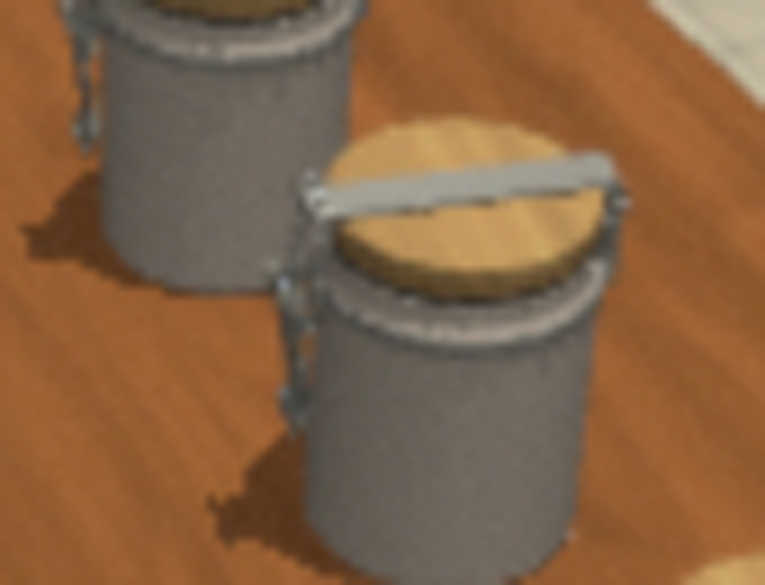

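View pics/t8.png

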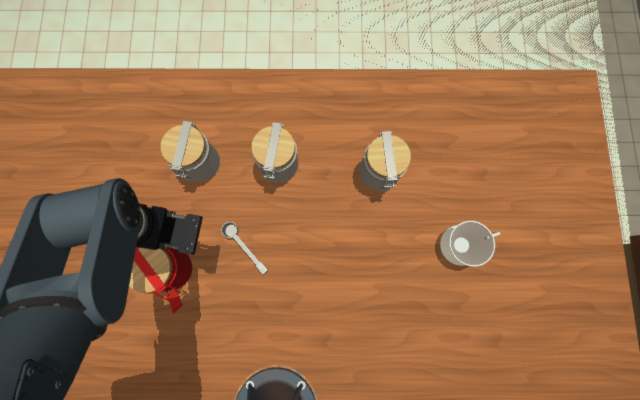

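The lever now hangs against the canister's side, the same as on its neighbour (tip at zoom (292,400)). The canister hasn't moved in the top view (274,148), the other things are where they were, and the arm is clear with no contact force.

```bash
python3 -c "
from rig import job,read_state
print(read_state()['force']);print(job.hand_in())"
```

```text
[ 1.44874772 -0.49343351  0.16669508]
the job is handed in; nothing more can be done
None
```

The open canister (the middle white one) is now clipped, and I handed the job in at about 7.1 s of the 32 s allowed. With the shut fingertips I pushed its lever down and inward past dead centre. It snapped over by itself, and I then moved the arm clear.

- **Lever:** the last side picture shows it hanging against the canister's side, like its clipped neighbour.
- **Forces:** no reading after a move was above about 6 N, and there was no clear contact force after the arm withdrew.
- **Surroundings:** in the top picture the canister stands where it was. The other two canisters, the scoop, the dripper and the red look-alike look unmoved. The arm partly covers the red one in that picture.
- **Slip on the way:** during the push the fingers drifted about 5 mm too far out and briefly lost the lever, so I finished the stroke with their inner side.
- **Not checked:** I didn't measure how far the lid went down; I took it as clamped from the lever being fully over.

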